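# Load the control board and lock the treadle clamp

### The job

Put the boiler control board into the pocket of the clamp bed, flat between the rims with its long side along the bed (either way round), and let go of it. Then reach in under the hood and press the pedal all the way down to its stop, so that it stays down by itself and the clamp foot holds the board; press it steadily and feel for the stop, do not stamp or lean hard on it (40 N would bend it). Leave the solder reel, multimeter and screwdriver where they are.

Things in the scene. Friction and masses are not known exactly. Their poses are not given: they have to be found in the camera images.
- board_center (a point): Centre of the heat sink on the loose control board (0.30 kg): green board 130 (x) x 80 (y) x 4 mm with a finned aluminium heat sink 70 (x) x 30 (y) x 45 mm high in its middle, gripped across the 30 mm. 26.5 mm above the board's underside, 22.5 mm below the sink's top. x along the board, y across, z up. Beside the sink the board carries flimsy parts up to 18 mm high.
- bed_floor (a point): Centre of the pocket floor of the clamp bed, a fixed aluminium block 200 x 120 mm; floor 30 mm above the table. The pocket is 138 (x) x 88 (y) mm between steel rims 8 mm high: 4 mm play each way. x along the bed to the clamp arm, y across, z up. The arm is hinged at x 98, z 20 mm; up until the pedal is pressed (top 85 mm above the floor), then its foot lands at x 52 mm.
- foot: Sprung rubber foot of the clamp arm, 18 mm across; origin at the centre of its end face, z along it towards the arm. It presses on the board with about 1.4 N when the pedal is down.
- hood_edge (a point): Middle of the lower front edge of the hood's roof (steel grille), 153 mm above the table; x level, into the hood, z up. Hood open at the front only, 138 wide inside. Press the pedal 20 mm inside this edge, mid-width, from the front, tool tilted some 45 degrees. Its height is set differently each time: there its top is 64 to 88 mm above the table when up, 24 mm lower when down: feel for it.
- pedal (a joint): Pedal angle: 0 up (as found), 0.20 rad on its rigid stop. It resists 12 to 14 N; past about 0.16 rad it goes over centre and snaps to the stop, where it stays by itself. Let go earlier, it springs back up. More than 40 N on it counts as stamping. The pedal: ribbed aluminium plate 136 x 90 x 8 mm, hinged at the back of the hood, rising 0.20 rad to its free front edge when up, level when down.
- reel_spot (a point): Steel solder reel, 64 mm diameter, 50 mm high, standing behind the work; point on its axis 17 mm above the table. Leave it.
- multimeter_spot (a point): Black multimeter 150 x 75 x 34 mm lying at the right; its centre. Leave it.
- screwdriver_spot (a point): Screwdriver lying at the left; point 17 mm above its underside. Leave it.
Mind the look-alikes: they are no part of the job. Leave any blue look-alike of the part that bears board_center alone.

How it is judged (in metres and radians):
On the way, in this order (a step that is already met when the one before it is completed fails the run):
1. the board lies flat in the pocket and has been let go, the pedal still up (horizontal distance between board_center and bed_floor below 0.008 m and z of board_center in the frame of bed_floor below 0.0295 m and angle between the x axis of board_center and the x axis of bed_floor, either way round below 0.12 rad and angle between board_center's own z axis and vertical below 0.05 rad and contact force between the fingers and board below 0.1 N and value of joint pedal below 0.03 rad), for 0.2 s.
2. the pedal is down on its stop (value of joint pedal above 0.19 rad), for 0.2 s.
At the end, for the whole second after the job is handed in: Pedal down by itself on its stop (over 0.19 of 0.20 rad); board still and flat in the pocket (within 8 mm of its centre and 3 mm of its floor, 0.12 rad of the bed's direction either way round, tilt under 0.05 rad), the clamp foot pressing on it (over 0.5 N) (value of joint pedal above 0.19 rad and contact force between foot and board above 0.5 N and horizontal distance between board_center and bed_floor below 0.008 m and z of board_center in the frame of bed_floor below 0.0295 m and angle between the x axis of board_center and the x axis of bed_floor, either way round below 0.12 rad and angle between board_center's own z axis and vertical below 0.05 rad and linear speed of board below 0.02 m/s); the robot touches nothing.
It fails at once if the pedal is pushed with more than 40 N (contact force between any of the fingers, the arm and pedal above 40 N).
It fails at once if the reel, the multimeter or the screwdriver is shifted by more than 40 mm (distance of any of reel_spot, multimeter_spot, screwdriver_spot from where it was at the start of the episode above 0.04 m).
It also fails if it takes over 54 s, if anything falls off the work surface, if the arm or the gripper's body presses on something with over 40 N, if the wrist force passes 120 N, or if a joint passes its speed limit or range.

### The arm

A 6-joint arm with a two-finger parallel gripper is mounted at the origin on the work surface. World frame = base frame: x ahead of the robot, y to its left, z up, the work surface at z = 0. Lengths are in mm, angles in rad, forces in N, time in s.
With the tool pointing down it reaches from about 400 to 925 mm from the base axis. Payload 12.5 kg.
Tool frame: the origin (TCP) lies between the finger pads; the fingertips stand 19 mm ahead of it and the grasp point (between the pads) is the TCP (env.tips_ahead is the distance from the TCP to the fingertips, in mm); z points along the fingers, y is the line along which they close (so a half turn about z gives the same grasp; the last joint's range is limited). The gripper opens to 95 mm and grips with 3 to 60 N. Pads are 20 mm wide; open, the fingers measure 119 mm over their backs; the gripper's body (75 mm by 180 mm) begins 59 mm behind the grasp point.
Start: joints at [1.196, 0.491, 1.559, -0, 1.092, -0.106], TCP at [165.966, 602.578, 233.661] pointing down, gripper open.
Joint ranges: [-3.1, 3.1], [-0.84, 2.19], [0.05, 2.79], [-1.13, 4.28], [0.06, 2.93], [-2.69, 2.69]. Speed limits (rad/s): [2.22, 2.22, 2.79, 3.14, 3.14, 3.14].

### API

Orientations are given as [roll, pitch, yaw] about the fixed x, y, z axes, in that order (R = Rz(yaw) Ry(pitch) Rx(roll)).
In Python, from cell import env gives the robot as it stands.
- The arm moves only by the shell command python3 -m crank 'ROWS'. ROWS is JSON, a list of rows, each a list of 5 numbers: the shift along the tool's x, y, z in mm, then the turn about the tool's z in degrees, then the finger opening in mm, from 0 to 95.1. In form: [[dx, dy, dz, yaw, grip], ...]. A call has 1 to 10 rows; each row is the pose to reach, as a shift and turn from the pose commanded when the call began, along the tool's axes at that moment; what a row does not reach only later rows make up. A row lasts 1/12 s, in which the tool goes at most 41.7 mm and 7.16 degrees, less where a joint would pass 70% of its speed; a pose out of reach is approached as far as the arm can. A call with a gripper value outside its range is refused whole. The fingers move at their own pace and stop on an object; the grip force is fixed at half the most. Time passes only in rows, so rows that repeat a pose let the fingers close. It gives the time, the measured TCP pose, the force, the opening and the grip force at its end, in the units of the state.
- env.state(): the state, without advancing time (a new reading comes with each control period).
- env.read_camera(name): name is "side" or "top"; returns a dict with "img" (420x560x3 uint8, blue, green, red), "K" (3x3 intrinsics, pixels), "pose" (4x4, takes a point from camera to world coordinates). Camera axes: x right, y down, z forward; pixel columns grow to the right and rows downward; lengths in mm; the calibration is good to about 2 mm. A picture is of the moment at which its call begins. There is no depth.
- env.job_done(): hands the job in; it is judged then, once.
The state is a dict: "t": time; "joints": joint angles; "qvel": joint speeds; "tau": joint torques, N m; "eef_pos": TCP position; "tcp_rot": TCP orientation; "ft_force": force on the tool from outside, world axes, zero at the start; "moment": the same for the moment, N m; "opening": opening from 0.0 (shut) to 1.0 (fully open); "grip_force": force on a finger pad.
Only numpy, scipy, OpenCV 4.12 (cv2) and the standard library are available. Lean on these libraries where they do the work, as an engineer would, in place of code of your own. Each camera call takes 0.05 s, during which the arm holds its last target. There are 200 camera calls.

## Working session

There is one attempt and no reset: what is moved stays moved. The work goes in short steps, Python scripts to look and compute and a shell command to move; the robot and the scene stay as the last step left them, time stands still between calls to the robot, and variables do not carry over. Pictures are saved under pics/ and viewed, at most 10 in all, crops included, and the job is handed in when it is done.

```bash
mkdir -p pics; ls
python3 - <<'E'
from cell import env
import cv2,numpy as np
for n in("top","side"):
    c=env.read_camera(n);cv2.imwrite(f"pics/{n}0.png",c["img"]);print(n,c["K"].tolist(),np.round(c["pose"],3).tolist())
s=env.state();print(s["t"],s["eef_pos"],s["tcp_rot"],s["opening"])
E
```

```text
pics
top [[543.897242798504, 0.0, 283.3468926729023], [0.0, 543.897242798504, 199.34787189721789], [0.0, 0.0, 1.0]] [[0.019, -0.991, 0.134, 413.491], [-1.0, -0.016, 0.018, -13.851], [-0.016, -0.134, -0.991, 1473.631], [0.0, 0.0, 0.0, 1.0]]
side [[500.2355059980586, 0.0, 284.80029860294195], [0.0, 500.2355059980586, 209.83941233002747], [0.0, 0.0, 1.0]] [[0.935, -0.257, 0.246, 264.595], [-0.355, -0.646, 0.676, -925.751], [-0.015, -0.719, -0.695, 1048.999], [0.0, 0.0, 0.0, 1.0]]
0.1 [165.88431427 602.39481123 233.14140531] [-3.14064250e+00 -6.01771474e-05  2.87279996e+00] 1.0003634559795993
```

View pics/top0.png

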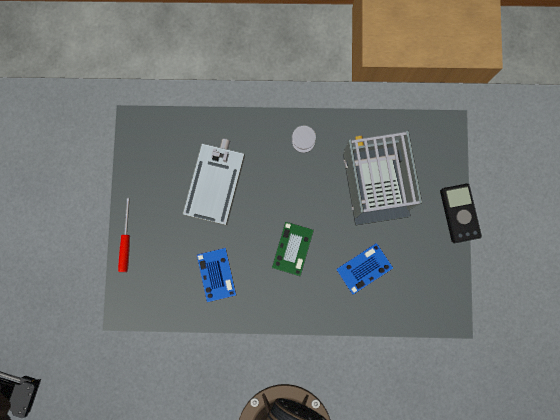

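View pics/side0.png

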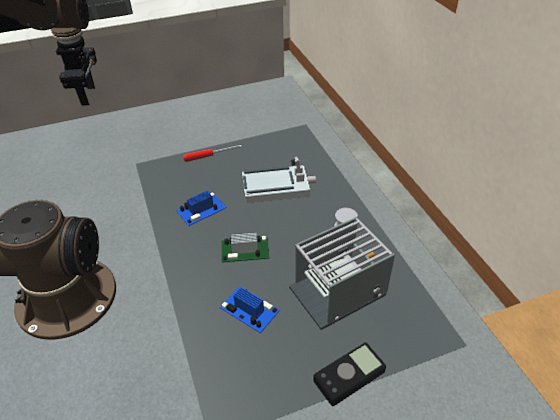

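The top view shows the green board at about (293,248) and two blue look-alikes at (216,274) and (365,268). The green one matches the description. The bed is at (214,184) with its arm at the top end (+x side). The hood is at (383,178) and the reel at (304,138). Next I'll confirm with enlarged crops.

```bash
cat > h.py <<'E'
import cv2,numpy as np
from cell import env
def ray(c,uv,z):
    d=c["pose"][:3,:3]@np.linalg.inv(c["K"])@np.array([uv[0],uv[1],1.]);o=c["pose"][:3,3]
    return o+d*(z-o[2])/d[2]
def proj(c,p):
    q=c["K"]@(c["pose"][:3,:3].T@(np.array(p,float)-c["pose"][:3,3]));return q[:2]/q[2]
def rect(c,mask,z):
    cs=max(cv2.findContours(mask,cv2.RETR_EXTERNAL,cv2.CHAIN_APPROX_NONE)[0],key=cv2.contourArea)
    pts=np.array([ray(c,p[0],z)[:2] for p in cs],np.float32)
    (x,y),_,_=r=cv2.minAreaRect(pts);b=cv2.boxPoints(r)
    e=max(b[1]-b[0],b[2]-b[1],key=np.linalg.norm);return (x,y),sorted(r[1]),np.degrees(np.arctan2(e[1],e[0]))%180
E
python3 - <<'E'
from h import *
t=env.read_camera("top");s=env.read_camera("side")
for c,n in((t,"top"),(s,"side")):
    b,g,r=[c["img"][...,i].astype(int) for i in range(3)]
    m=((g>b+20)&(g>r+20)).astype(np.uint8)*255
    m=cv2.morphologyEx(m,cv2.MORPH_CLOSE,np.ones((9,9)))
    print(n,rect(c,m,4))
i=t["img"]
m=((i.min(2)>150)).astype(np.uint8)*255
m[:,:170]=0;m[:,260:]=0;m[:150]=0;m[240:]=0
print("bed",rect(t,cv2.morphologyEx(m,cv2.MORPH_CLOSE,np.ones((9,9))),34))
f=lambda im,x,y,w,h,W,H:cv2.resize(im[y:y+h,x:x+w],(W,H),interpolation=cv2.INTER_CUBIC)
A=np.vstack([np.hstack([f(i,335,120,100,112,400,300) if 0 else f(i,330,120,100,75*1+30,400,300),f(i,170,130,100,105,400,300)]),
 np.hstack([f(s["img"],280,205,130,128,400,300),f(i,260,210,70,75,400,300)])])
cv2.imwrite("pics/crop1.png",A)
E
```

```text
top ((478.961181640625, -13.399635314941406), [79.07340240478516, 129.50778198242188], np.float32(164.57526))
side ((475.17315673828125, -14.632232666015625), [79.81027221679688, 126.88737487792969], np.float32(164.18027))
bed ((647.6014404296875, 202.22621154785156), [118.09324645996094, 197.77053833007812], np.float32(167.2855))
```

View pics/crop1.png

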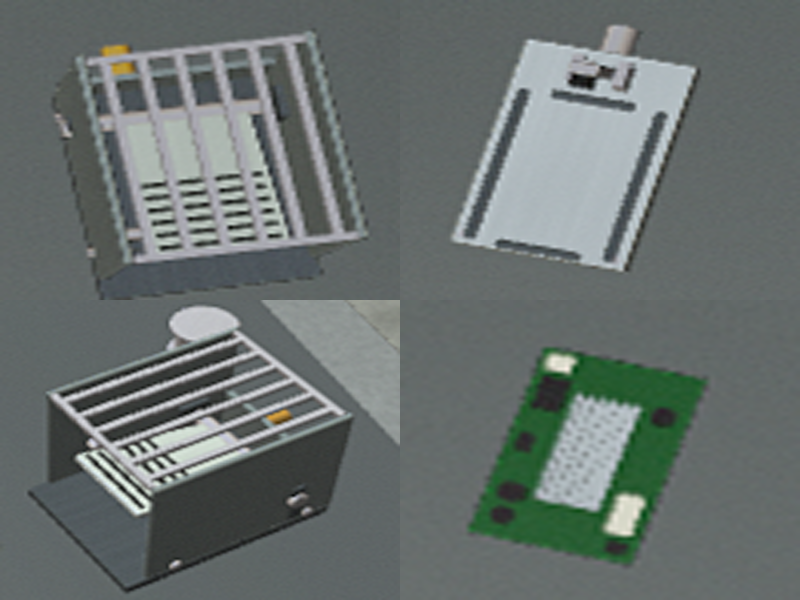

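The lower-right crop confirms the green board with its grey finned sink, centred at top-view pixel (293,248). The bed's pocket rims sit off-centre on the block, away from the arm. The hood's open front faces the robot, and its front bar runs from about (362,212) to (421,203) in the top view.

```bash
python3 -m crank --help 2>&1 | head -30
python3 - <<'E'
from h import *
t=env.read_camera("top")
i=t["img"];b=cv2.convexHull(np.int32([[203,142],[244,153],[226,224],[183,213]]))
m=np.zeros(i.shape[:2],np.uint8);cv2.fillPoly(m,[b],255);m=cv2.erode(m,np.ones((5,5)))
d=((i.max(2)<120)&(m>0)).astype(np.uint8)*255
for c in cv2.findContours(d,cv2.RETR_EXTERNAL,cv2.CHAIN_APPROX_NONE)[0]:
    if cv2.contourArea(c)<15: continue
    p=np.array([ray(t,q[0],36)[:2] for q in c],np.float32);print("rim",cv2.minAreaRect(p))
for uv in((362,211.7),(421.5,203.3),(350,141),(408,132)):print("roof",ray(t,uv,158))
s=env.read_camera("side")
for uv in((280+50*.325,205+97*.4267),(280+150*.325,205+190*.4267)):print("roof side",ray(s,uv,158))
print(env.state()["t"])
E
```

```text
invalid input: not JSON, or not a number
rim ((618.1331176757812, 159.88113403320312), (8.281291007995605, 142.2876739501953), 77.31681823730469)
rim ((698.3448486328125, 191.00836181640625), (55.98937225341797, 8.000569343566895), 78.22026824951172)
rim ((638.5408325195312, 253.0037078857422), (7.9443230628967285, 142.71142578125), 76.88352966308594)
rim ((719.1939086914062, 192.30101013183594), (18.99131965637207, 32.190826416015625), 17.18744468688965)
roof [ 563.81213849 -180.97189803  158.        ]
roof [ 586.79071749 -325.16053948  158.        ]
roof [ 739.16578287 -151.46904662  158.        ]
roof [ 764.08742583 -294.58869186  158.        ]
roof side [ 560.76835317 -186.34725587  158.        ]
roof side [ 584.09517903 -321.73961457  158.        ]
0.3
```

```bash
python3 -m crank '[[-463,-511,0,0,95],[-463,-511,0,0,95],[-463,-511,0,0,95],[-463,-511,0,0,95],[-463,-511,0,0,95],[-463,-511,0,0,95],[-463,-511,0,0,95],[-463,-511,0,0,95],[-463,-511,0,0,95],[-463,-511,0,0,95]]'
```

```text
t: 1.13
eef_pos: [354.1, 228.8, 233.9]
tcp_rot: [3.141, 0.0, 2.873]
ft_force: [0.4, 0.8, -0.3]
opening: 0.998
grip_force: 0.0
```

```bash
python3 -m crank '[[-183,-202,0,0,70],[-183,-202,0,0,70],[-183,-202,0,0,70],[-183,-202,0,0,70],[-183,-202,0,0,70],[-183,-202,0,0,70],[-183,-202,0,0,70],[-183,-202,50,0,70],[-183,-202,90,0,70],[-183,-202,90,0,70]]'
```

```text
t: 1.97
eef_pos: [474.3, -13.0, 139.1]
tcp_rot: [-3.141, -0.007, 2.871]
ft_force: [-0.9, 0.5, -1.3]
opening: 0.736
grip_force: 0.0
```

```bash
python3 -m crank '[[0,0,40,0,70],[0,0,75,0,70],[0,0,75,0,70],[0,0,75,0,70]]'
python3 - <<'E'
from h import *
t=env.read_camera("top");s=env.read_camera("side")
f=lambda im,u:cv2.resize(im[int(u[1])-45:int(u[1])+45,int(u[0])-60:int(u[0])+60],(400,300),interpolation=cv2.INTER_CUBIC)
cv2.imwrite("pics/g1.png",np.hstack([f(t["img"],proj(t,[477,-14,40])),f(s["img"],proj(s,[477,-14,40]))]))
E
```

```text
t: 2.3
eef_pos: [476.3, -12.5, 68.9]
tcp_rot: [-3.141, -0.003, 2.873]
ft_force: [-0.1, 0.6, 0.8]
opening: 0.737
grip_force: 0.0
```

View pics/g1.png

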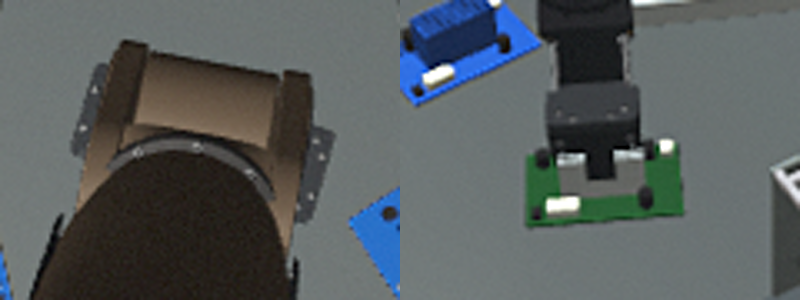

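The side view shows the near finger centred on the grey sink (600,165), so the alignment is good. Next I'll descend, grip and lift.

```bash
python3 -m crank '[[0,0,24,0,70],[0,0,24,0,70],[0,0,24,0,20],[0,0,24,0,20],[0,0,24,0,20],[0,0,24,0,20],[0,0,24,0,20],[0,0,24,0,20],[0,0,24,0,20]]'
```

```text
t: 3.15
eef_pos: [476.6, -12.8, 44.8]
tcp_rot: [3.141, 0.0, 2.873]
ft_force: [-0.5, 0.6, 4.7]
opening: 0.315
grip_force: 30.0
```

```bash
python3 -m crank '[[0,0,-40,0,20],[0,0,-80,0,20],[-30,80,-100,-2.7,20],[-88,252,-100,-2.7,20],[-88,252,-100,-2.7,20],[-88,252,-100,-2.7,20],[-88,252,-100,-2.7,20],[-88,252,-100,-2.7,20],[-88,252,-100,-2.7,20],[-88,252,-100,-2.7,20]]'
python3 - <<'E'
from h import *
s=env.read_camera("side");st=env.state();print(st["eef_pos"],st["tcp_rot"],st["ft_force"])
b,g,r=[s["img"][...,i].astype(int) for i in range(3)]
m=((g>b+20)&(g>r+20)).astype(np.uint8)*255
m=cv2.morphologyEx(m,cv2.MORPH_CLOSE,np.ones((9,9)))
z=st["eef_pos"][2]-40.8
print(z,rect(s,m,z))
cv2.imwrite("pics/p1.png",s["img"][80:320,160:480])
E
```

```text
t: 3.98
eef_pos: [629.4, 210.3, 143.8]
tcp_rot: [3.141, 0.0, 2.923]
ft_force: [-0.8, -0.3, -3.6]
opening: 0.315
grip_force: 30.0
[628.19659721 208.45870789 143.48321404] [-3.14113543e+00 -1.23211023e-03  2.92224179e+00] [-0.34572893 -0.14782181 -3.7809655 ]
102.68321403640446 ((626.955078125, 208.23040771484375), [78.96549987792969, 128.9534149169922], np.float32(167.18304))
```

View pics/p1.png

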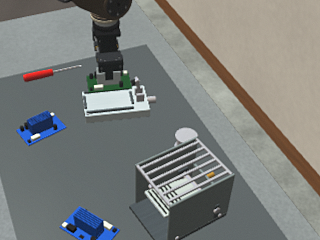

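```bash
python3 -m crank '[[0,0,25,0,20],[0,0,48,0,20],[0,0,55,0,20],[0,0,55,0,20],[0,0,55,0,20]]'
```

```text
t: 4.45
eef_pos: [628.2, 206.3, 90.0]
tcp_rot: [-3.141, -0.001, 2.919]
ft_force: [0.6, -0.5, -3.1]
opening: 0.314
grip_force: 30.0
```

```bash
python3 -m crank '[[0,0,4,0,20],[0,0,8,0,20],[0,0,11,0,20],[0,0,14,0,20],[0,0,15,0,20],[0,0,15,0,20]]'
```

```text
t: 4.95
eef_pos: [628.8, 206.9, 78.1]
tcp_rot: [3.14, 0.003, 2.92]
ft_force: [-9.0, -2.1, 25.6]
opening: 0.315
grip_force: 30.0
```

```bash
python3 -m crank '[[0,0,-8,0,20],[3,0,-8,0,20],[3,0,-8,0,20],[3,0,-4,0,20],[3,0,-2,0,20],[3,0,0,0,20],[3,0,0,0,20]]'
```

```text
t: 5.53
eef_pos: [625.9, 207.5, 74.5]
tcp_rot: [3.141, 0.001, 2.92]
ft_force: [2.2, -1.2, 0.4]
opening: 0.311
grip_force: 30.0
```

It seats freely now, with z at 74.5 and no resistance. Next I'll release and rise.

```bash
python3 -m crank '[[0,0,0,0,20],[0,0,0,0,60],[0,0,0,0,60],[0,0,0,0,60],[0,0,-30,0,60],[0,0,-70,0,60],[0,0,-105,0,60],[0,0,-105,0,60],[0,0,-105,0,30],[0,0,-105,0,0]]'
python3 - <<'E'
from h import *
s=env.read_camera("side")
b,g,r=[s["img"][...,i].astype(int) for i in range(3)]
m=((g>b+20)&(g>r+20)).astype(np.uint8)*255
m=cv2.morphologyEx(m,cv2.MORPH_CLOSE,np.ones((9,9)))
print(rect(s,m,34))
cv2.imwrite("pics/p2.png",cv2.resize(s["img"][140:220,220:340],(600,400),interpolation=cv2.INTER_CUBIC))
E
```

```text
t: 6.37
eef_pos: [624.8, 207.4, 179.1]
tcp_rot: [-3.141, -0.001, 2.92]
ft_force: [-0.2, 0.6, -0.3]
opening: 0.539
grip_force: 0.0
((622.7855834960938, 206.32260131835938), [75.77616119384766, 128.82908630371094], np.float32(166.86435))
```

View pics/p2.png

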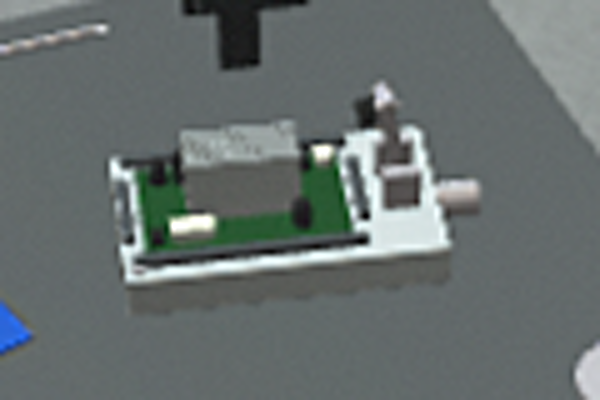

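The board sits flat in the pocket, between the rims, with the arm and foot up. The rows can't command a tilt directly, so I'll test what the arm does at its reach limit in free space.

```bash
python3 -m crank '[[-478,39,-80,0,0],[-478,39,-80,0,0],[-478,39,-80,0,0],[-478,39,-80,0,0],[-478,39,-80,0,0],[-478,39,-80,0,0],[-478,39,-80,0,0],[-478,39,-80,0,0],[-478,39,-80,0,0],[-478,39,-80,0,0]]'; python3 -c "
from cell import env;print(env.state()['joints'].round(3))"; python3 -m crank '[[0,0,0,0,0],[0,0,0,0,0]]'
```

```text
t: 7.25
eef_pos: [949.1, 155.9, 228.3]
tcp_rot: [3.136, 0.014, 2.921]
ft_force: [0.9, 0.4, 0.2]
opening: 0.005
grip_force: 0.0
[ 0.094  1.218  0.049  0.002  1.86  -1.256]
t: 7.42
eef_pos: [949.0, 154.4, 224.1]
tcp_rot: [3.137, 0.009, 2.919]
ft_force: [-0.1, 0.2, 0.3]
opening: 0.007
grip_force: 0.0
```

```bash
python3 -m crank '[[-300,0,0,0,0],[-300,0,0,0,0],[-300,0,0,0,0],[-300,0,0,0,0],[-300,0,0,0,0],[-300,0,0,0,0]]'; python3 -c "
from cell import env;print(env.state()['joints'].round(3))"
```

```text
t: 7.92
eef_pos: [975.0, 95.5, 192.0]
tcp_rot: [3.126, 0.043, 2.919]
ft_force: [0.7, 0.2, 0.7]
opening: 0.007
grip_force: 0.0
[ 0.029  1.256  0.049  0.004  1.791 -1.318]
```

```bash
python3 -m crank '[[-370,210,-60,0,0],[-370,210,-60,0,0],[-370,210,-60,0,0],[-370,210,-60,0,0],[-370,210,-60,0,0],[-370,210,-60,0,0],[-370,210,-60,0,0],[-370,210,-60,0,0],[-370,210,-60,0,0],[-370,210,-60,0,0]]'; python3 -c "
from cell import env;print(env.state()['joints'].round(3))"
```

```text
t: 8.75
eef_pos: [979.8, 142.3, 179.4]
tcp_rot: [3.116, 0.069, 2.919]
ft_force: [0.4, -0.5, -0.6]
opening: 0.007
grip_force: 0.0
[ 0.077  1.27   0.048  0.004  1.749 -1.272]
```

```bash
python3 -m crank '[[1100,92,-90,-70,0],[1100,92,-90,-70,0],[1100,92,-90,-70,0],[1100,92,-90,-70,0],[1100,92,-90,-70,0],[1100,92,-90,-70,0],[1100,92,-90,-70,0],[1100,92,-90,-70,0],[1100,92,-90,-70,0],[1100,92,-90,-70,0]]'; python3 -c "
from h import *
from scipy.spatial.transform import Rotation as R
s=env.state();print(s['joints'].round(3));M=R.from_euler('xyz',s['tcp_rot']).as_matrix();print(M.round(3));print((M.T@(np.array([-75,474,280])-s['eef_pos'])).round())"
```

```text
t: 9.58
eef_pos: [656.9, 246.3, 186.4]
tcp_rot: [-3.094, 0.058, -2.317]
ft_force: [0.5, 1.4, 0.4]
opening: 0.005
grip_force: 0.0
[ 0.268  0.619  1.455 -0.012  0.993 -2.12 ]
[[-0.677 -0.732  0.074]
 [-0.733  0.68   0.01 ]
 [-0.058 -0.048 -0.997]]
[ 323.  686. -145.]
```

```bash
python3 -m crank '[[323,686,-145,-70,0],[323,686,-145,-70,0],[323,686,-145,-70,0],[323,686,-145,-70,0],[323,686,-145,-70,0],[323,686,-145,-70,0],[323,686,-145,-70,0],[323,686,-145,-70,0],[323,686,-145,-70,0],[323,686,-145,-70,0]]'; python3 -c "
from h import *
from scipy.spatial.transform import Rotation as R
s=env.state();print(s['joints'].round(3));M=R.from_euler('xyz',s['tcp_rot']).as_matrix();print(M.round(3));print((M.T@(np.array([-75,474,280])-s['eef_pos'])).round())"
```

```text
t: 10.42
eef_pos: [253.0, 380.3, 235.8]
tcp_rot: [-3.065, -0.034, -1.107]
ft_force: [0.5, 2.2, -0.8]
opening: 0.001
grip_force: 0.0
[ 0.873  0.233  1.977 -0.08   0.876 -2.684]
[[ 0.447 -0.89   0.083]
 [-0.894 -0.449  0.004]
 [ 0.034 -0.076 -0.997]]
[-229.  247.  -71.]
```

```bash
python3 -m crank '[[-229,247,-71,-80,0],[-229,247,-71,-80,0],[-229,247,-71,-80,0],[-229,247,-71,-80,0],[-229,247,-71,-80,0],[-229,247,-71,-80,0],[-229,247,-71,-80,0],[-229,247,-71,-80,0],[-229,247,-71,-80,0],[-229,247,-71,-80,0]]'
cat > st.py <<'E'
from h import *
from scipy.spatial.transform import Rotation as R
import sys
s=env.state();print(s['joints'].round(3));M=R.from_euler('xyz',s['tcp_rot']).as_matrix();print("zdir",M[:,2].round(3),"ydir",M[:,1].round(3))
if len(sys.argv)>3:print((M.T@(np.array(sys.argv[1:4],float)-s['eef_pos'])).round(1))
E
python3 st.py -75 474 280
```

```text
t: 11.25
eef_pos: [-116.9, 460.4, 261.7]
tcp_rot: [-3.061, -0.225, -0.08]
ft_force: [0.5, 0.1, -0.3]
opening: 0.003
grip_force: 0.0
[ 1.806  0.257  1.879 -0.282  1.016 -2.685]
zdir [ 0.228  0.062 -0.972] ydir [-0.062 -0.995 -0.078]
[ 43.7 -17.5  -7.4]
```

The tilt towards +x is growing (0.23 rad), with the last joint at its limit. I'll keep going.

```bash
python3 -m crank '[[40,-17,-7,-80,0],[40,-17,-7,-80,0],[40,-17,-7,-80,0],[40,-17,-7,-80,0],[40,-17,-7,-80,0],[40,-17,-7,-80,0],[40,-17,-7,-80,0],[40,-17,-7,-80,0],[40,-17,-7,-80,0],[40,-17,-7,-80,0]]'; python3 st.py -75 474 280
```

```text
t: 12.08
eef_pos: [-92.8, 438.3, 190.2]
tcp_rot: [-3.12, -0.591, 0.735]
ft_force: [0.5, 0.4, 0.3]
opening: 0.005
grip_force: 0.0
[ 1.919  0.305  2.201 -1.025  0.635 -2.685]
zdir [ 0.398  0.39  -0.83 ] ydir [ 0.68  -0.733 -0.018]
[ 80.9 -15.7 -53.5]
```

```bash
python3 st.py 124 470 260 | tail -1
```

```text
[190.1 122.9  40.8]
```

```bash
python3 -m crank '[[190,123,41,0,0],[190,123,41,0,0],[190,123,41,0,0],[190,123,41,0,0],[190,123,41,0,0],[190,123,41,0,0],[190,123,41,0,0]]'; python3 st.py 124 470 260
```

```text
t: 12.67
eef_pos: [-19.1, 431.2, 197.4]
tcp_rot: [-3.105, -0.607, 0.679]
ft_force: [0.1, -0.5, -0.1]
opening: 0.004
grip_force: 0.0
[ 1.745  0.253  2.27  -1.134  0.56  -2.685]
zdir [ 0.421  0.387 -0.821] ydir [ 0.644 -0.764 -0.03 ]
[147.2  60.6  23.9]
```

```bash
python3 -m crank '[[240,100,-40,0,0],[240,100,-40,0,0],[240,100,-40,0,0],[240,100,-40,0,0],[240,100,-40,0,0],[240,100,-40,0,0],[240,100,-40,0,0],[240,100,-40,0,0],[240,100,-40,0,0],[240,100,-40,0,0]]'; python3 st.py 200 470 260
```

```text
t: 13.5
eef_pos: [-0.7, 411.3, 217.8]
tcp_rot: [-3.084, -0.634, 0.63]
ft_force: [0.0, -0.5, 0.1]
opening: 0.007
grip_force: 0.0
[ 1.719  0.186  2.3   -1.134  0.582 -2.685]
zdir [ 0.444  0.394 -0.804] ydir [ 0.615 -0.787 -0.046]
[183.5  75.3  78.4]
```

```bash
python3 st.py 420 400 300 | tail -1
```

```text
[317.3 263.9 116.3]
```

```bash
python3 -m crank '[[60,-10,-30,20,0],[317,264,116,50,0],[317,264,116,50,0],[317,264,116,50,0],[317,264,116,50,0],[317,264,116,50,0],[317,264,116,50,0],[317,264,116,50,0],[317,264,116,50,0],[317,264,116,50,0]]'; python3 st.py 420 400 300
```

```text
t: 14.33
eef_pos: [333.6, 407.9, 230.9]
tcp_rot: [-2.571, -0.384, -0.347]
ft_force: [0.2, 0.6, 1.1]
opening: 0.007
grip_force: 0.0
[ 0.788  0.227  2.206 -1.028  0.067 -2.685]
zdir [ 0.48   0.401 -0.78 ] ydir [-0.096 -0.86  -0.501]
[103.7 -36.2 -15.6]
```

```bash
python3 -m crank '[[40,-14,-6,15,0],[104,-36,-16,60,0],[104,-36,-16,60,0],[104,-36,-16,60,0],[104,-36,-16,60,0],[104,-36,-16,60,0],[104,-36,-16,60,0],[104,-36,-16,60,0],[104,-36,-16,60,0],[104,-36,-16,60,0]]'; python3 st.py 470 340 300
```

```text
t: 15.17
eef_pos: [409.8, 410.4, 299.9]
tcp_rot: [-2.5, 0.235, -1.218]
ft_force: [-0.6, -0.7, 0.5]
opening: 0.006
grip_force: 0.0
[ 0.679  0.19   2.008 -0.06   0.267 -2.685]
zdir [ 0.497  0.381 -0.779] ydir [-0.8   -0.146 -0.582]
[ 84.4 -38.    3. ]
```

```bash
python3 st.py 520 380 330 | tail -1
```

```text
[  57.7 -101.3   19.8]
```

```bash
python3 -m crank '[[30,-50,10,0,0],[58,-101,20,-10,0],[58,-101,20,-80,0],[58,-101,20,-80,0],[58,-101,20,-80,0],[58,-101,20,-80,0],[58,-101,20,-80,0],[58,-101,20,-80,0],[58,-101,20,-80,0],[58,-101,20,-80,0]]'; python3 st.py 520 380 330
```

```text
t: 16.0
eef_pos: [502.8, 391.8, 302.7]
tcp_rot: [-2.43, -0.527, -0.538]
ft_force: [0.6, 2.3, 0.7]
opening: 0.004
grip_force: 0.0
[ 0.582  0.267  1.992 -1.135  0.064 -2.685]
zdir [ 0.662  0.365 -0.655] ydir [-0.107 -0.819 -0.564]
[ 31.7  -7.6 -10.8]
```

```bash
python3 st.py 660 240 300 | tail -1
```

```text
[182.6 109.   50.3]
```

```bash
python3 -m crank '[[30,20,8,10,0],[60,36,16,20,0],[183,109,50,70,0],[183,109,50,70,0],[183,109,50,70,0],[183,109,50,70,0],[183,109,50,70,0],[183,109,50,70,0],[183,109,50,70,0],[183,109,50,70,0]]'; python3 st.py 660 240 300
```

```text
t: 16.83
eef_pos: [648.6, 272.7, 296.6]
tcp_rot: [-2.309, 0.234, -1.483]
ft_force: [1.0, 1.0, -0.9]
opening: 0.003
grip_force: 0.0
[ 0.307  0.363  1.857 -0.138  0.065 -2.685]
zdir [ 0.723  0.22  -0.655] ydir [-0.686  0.112 -0.719]
[ 31.8 -13.9  -1.2]
```

```bash
python3 st.py 600 60 290 | tail -1
```

```text
[203.5  14.2 -77.6]
```

```bash
python3 -m crank '[[0,0,0,15,0],[0,0,0,70,0],[30,0,-10,70,0],[203,14,-78,70,0],[203,14,-78,70,0],[203,14,-78,70,0],[203,14,-78,70,0],[203,14,-78,70,0],[203,14,-78,70,0],[203,14,-78,70,0]]'; python3 st.py 560 -100 290
```

```text
t: 17.67
eef_pos: [606.4, 80.9, 320.0]
tcp_rot: [-3.01, 0.773, -2.73]
ft_force: [-0.1, 0.4, 0.1]
opening: 0.003
grip_force: 0.0
[-0.057  0.203  1.981  0.797  0.276 -2.685]
zdir [ 0.687  0.156 -0.71 ] ydir [-0.312  0.945 -0.094]
[ 103.2 -153.7  -38.9]
```

```bash
python3 -m crank '[[0,0,0,20,0],[0,0,0,70,0],[20,-30,-8,70,0],[40,-60,-15,70,0],[60,-90,-20,70,0],[80,-120,-30,70,0],[103,-154,-39,70,0],[103,-154,-39,70,0],[103,-154,-39,70,0],[103,-154,-39,70,0]]'; python3 st.py 500 -240 260
```

```text
t: 18.5
eef_pos: [560.6, -100.3, 289.5]
tcp_rot: [2.422, 0.331, 2.149]
ft_force: [-0.8, -0.2, -0.2]
opening: 0.003
grip_force: 0.0
[-0.507  0.212  2.071  1.174  0.533 -2.165]
zdir [ 0.686  0.155 -0.711] ydir [0.513 0.591 0.623]
[ -69.8 -131.9  -42.2]
```

```bash
python3 -m crank '[[-20,-40,-12,70,0],[-40,-80,-24,70,0],[-70,-132,-42,70,0],[-70,-132,-42,70,0],[-70,-132,-42,70,0],[-70,-132,-42,70,0],[-70,-132,-42,70,0],[-70,-132,-42,70,0],[-70,-132,-42,70,0],[-70,-132,-42,70,0]]'; python3 st.py 500 -267 123
```

```text
t: 19.33
eef_pos: [501.3, -239.1, 260.2]
tcp_rot: [2.512, -0.494, 1.219]
ft_force: [-0.9, -0.6, 0.6]
opening: 0.003
grip_force: 0.0
[-0.858  0.283  2.069  1.156  0.746 -1.22 ]
zdir [ 0.685  0.157 -0.711] ydir [ 0.662 -0.541  0.519]
[-88.6 -56.9  92.3]
```

```bash
python3 -m crank '[[0,0,0,47.5,0],[0,0,0,47.5,0],[0,0,0,47.5,0],[-20,-12,20,47.5,0],[-89,-57,92,47.5,0],[-89,-57,92,47.5,0],[-89,-57,92,47.5,0],[-89,-57,92,47.5,0],[-89,-57,92,47.5,0],[-89,-57,92,47.5,0]]'; python3 st.py 580 -254 123
python3 - <<'E'
from h import *
s=env.read_camera("side")
u=proj(s,[560,-260,120]).astype(int);print(u)
cv2.imwrite("pics/h1.png",cv2.resize(s["img"][u[1]-75:u[1]+75,u[0]-100:u[0]+100],(800,600),interpolation=cv2.INTER_CUBIC))
E
```

```text
t: 20.17
eef_pos: [500.7, -267.7, 124.9]
tcp_rot: [3.132, -0.782, 0.239]
ft_force: [0.2, 0.2, 0.7]
opening: 0.006
grip_force: 0.0
[-0.902  0.556  2.15   1.531  0.69  -0.939]
zdir [ 0.687  0.157 -0.71 ] ydir [ 0.23  -0.973  0.007]
[55.6  4.9 57.9]
[307 279]
```

View pics/h1.png

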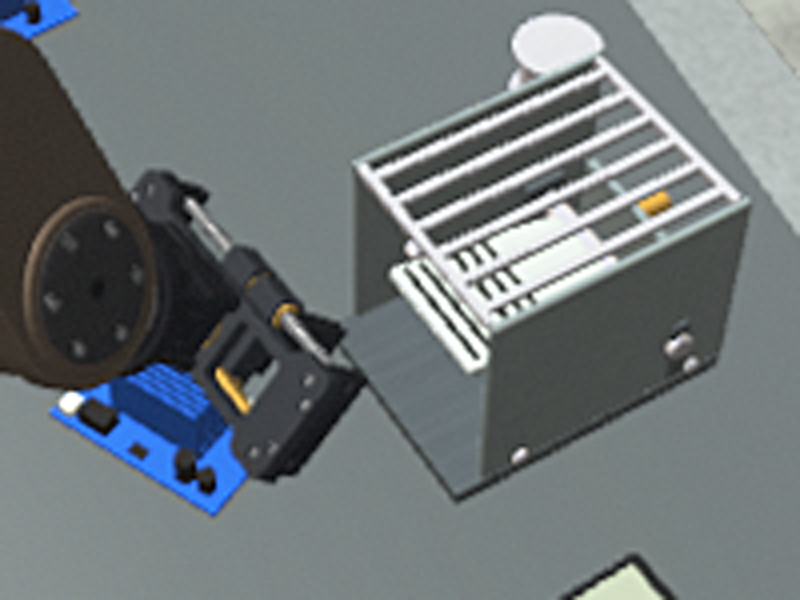

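The side view shows the tool at about 45°, pointing into the hood, with the fingers short of the front edge and clear of everything. Next I'll go in below the roof.

```bash
python3 -m crank '[[-3,0,4,0,0],[6,1,14,0,0],[15,2,24,0,0],[24,2,33,0,0],[33,3,42,0,0],[42,4,51,0,0],[52,5,61,0,0],[52,5,61,0,0]]'; python3 st.py 580 -254 106
```

```text
t: 20.88
eef_pos: [581.7, -254.1, 117.7]
tcp_rot: [3.133, -0.783, 0.237]
ft_force: [0.1, -0.7, -0.2]
opening: 0.004
grip_force: 0.0
[-0.756  0.611  2.024  1.57   0.626 -0.821]
zdir [ 0.688  0.157 -0.709] ydir [ 0.229 -0.973  0.006]
[-9.5 -0.5  7.1]
```

```bash
python3 -m crank '[[-3,0,3,0,0],[-6,0,6,0,0],[-8,0,8,0,0],[-9.5,0,9.5,0,0],[-11,0,11,0,0],[-12.5,0,12.5,0,0],[-14,0,14,0,0],[-14,0,14,0,0]]'
```

```text
t: 21.55
eef_pos: [579.3, -255.3, 98.1]
tcp_rot: [3.135, -0.784, 0.233]
ft_force: [-4.3, 0.5, 11.0]
opening: 0.006
grip_force: 5.3
```

Contact at tip z of about 85 mm, with 11 N. I'll press on steadily.

```bash
python3 -m crank '[[-1.4,0,1.4,0,0],[-2.8,0,2.8,0,0],[-4.2,0,4.2,0,0],[-5.6,0,5.6,0,0],[-7,0,7,0,0],[-8.4,0,8.4,0,0],[-8.4,0,8.4,0,0]]'
```

```text
t: 22.13
eef_pos: [579.1, -255.5, 85.8]
tcp_rot: [3.135, -0.783, 0.233]
ft_force: [-4.6, -1.4, 8.0]
opening: 0.004
grip_force: 3.8
```

```bash
python3 -m crank '[[-1,0,1,0,0],[-2,0,2,0,0],[-3,0,3,0,0],[-4,0,4,0,0],[-5,0,5,0,0],[-5,0,5,0,0]]'
```

```text
t: 22.63
eef_pos: [579.2, -255.0, 77.9]
tcp_rot: [3.136, -0.781, 0.233]
ft_force: [0.2, -1.0, -0.5]
opening: 0.001
grip_force: 0.3
```

```bash
python3 -m crank '[[-1,0,1,0,0],[-2,0,2,0,0],[-2,0,2,0,0]]'
```

```text
t: 22.88
eef_pos: [579.6, -255.0, 76.6]
tcp_rot: [3.134, -0.784, 0.234]
ft_force: [-8.2, -0.9, 15.9]
opening: 0.002
grip_force: 7.6
```

The force fell to zero at the snap, then rose against the stop. I'll back out the same way.

```bash
python3 -m crank '[[3,0,-3,0,0],[10,0,-10,0,0],[18,0,-18,0,0],[18,0,-18,0,0],[0,-2,-36,0,0],[-20,-4,-56,0,0],[-40,-5,-76,0,0],[-40,-5,-80,0,0],[-40,-5,-80,0,0]]'
python3 - <<'E'
from h import *
s=env.read_camera("side");f=lambda x,y,w,h:cv2.resize(s["img"][y:y+h,x:x+w],(400,300),interpolation=cv2.INTER_CUBIC)
cv2.imwrite("pics/e1.png",np.hstack([f(285,205,120,90),f(230,145,100,75)]))
E
```

```text
t: 23.63
eef_pos: [494.9, -269.9, 104.0]
tcp_rot: [3.136, -0.781, 0.231]
ft_force: [0.1, 0.2, 0.5]
opening: 0.001
grip_force: 0.0
```

View pics/e1.png

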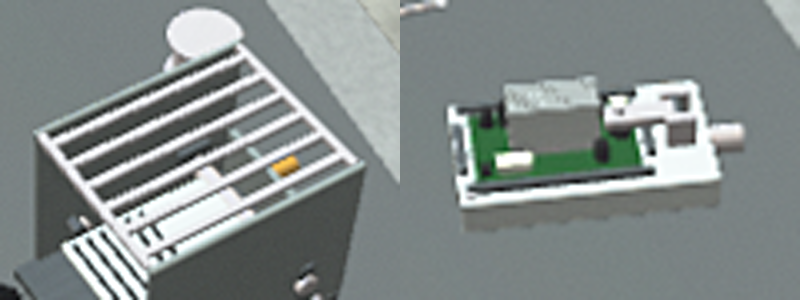

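The pedal is down and level (left crop). The clamp arm has swung over with its foot on the board at (620,115), and the board is still flat in the pocket. The robot is clear, so I'm handing in.

```bash
python3 -m crank '[[0,0,0,0,0],[0,0,0,0,0]]'; python3 -c "
from cell import env;print(env.job_done())"
```

```text
t: 23.85
eef_pos: [496.5, -268.9, 104.0]
tcp_rot: [3.135, -0.782, 0.235]
ft_force: [0.1, -0.5, 0.5]
opening: 0.006
grip_force: 0.0
the job is handed in; nothing more can be done
None
```

I handed the job in at about 24 s: the board is flat in the pocket under the clamp foot, and the pedal is down and staying there by itself. The force readings stayed under 20 N on the pedal, and the reel, multimeter and screwdriver were left alone; the hand-in returned no verdict.

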